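# Load the analyser carrier in reverse order

### The arm

A 6-joint arm with a two-finger parallel gripper is mounted at the origin on a cart in front of the work surface, level with it; the furniture and walls round the work are solid. World frame = base frame: x ahead of the robot, y to its left, z up, the work surface at z = 0. Lengths are in m, angles in rad, forces in N, time in s.
With the tool pointing down it reaches from about 0.35 to 0.975 m from the base axis. Payload 4.9 kg.
Tool frame: the origin (TCP) lies on the centre line of the jaws, within the pads' length; the fingertips stand manip.tip_reach ahead of it and the grasp point (between the pads) is the TCP (manip.tip_reach is the distance from the TCP to the fingertips, in m); z points along the fingers, y is the line along which they close (so a half turn about z gives the same grasp; the last joint's range is limited). The gripper opens to 85 mm and grips with 20 to 120 N. Pads are 22 mm wide; open, the fingers measure 114 mm over their backs; the gripper's body (76 mm by 85 mm) begins 54 mm behind the grasp point. The pads swing forward as they close: fully open they stand 13 mm farther back than shut.
Start: joints at [-1.391, 0.053, 1.613, -0, 1.476, -0.119], TCP at [0.184, -0.597, 0.25] pointing down, gripper open.
Joint ranges: [-3.01, 3.01], [-1.01, 2.22], [0.06, 2.58], [-1.02, 4.17], [0.09, 2.62], [-3.14, 3.14]. Speed limits (rad/s): [2.57, 2.57, 3.14, 3.14, 3.14, 3.14].

### API

Orientations are given as a unit quaternion [w, x, y, z].
In Python, from plant import manip gives the robot as it stands. The module is installed in compiled form; this text tells all that it offers.
- The arm moves only by the tool move_arm, never from a script. Its argument "rows" is a list of rows, each a list of 7 numbers: the shift along the tool's x, y, z in cm, then the turn, a rotation vector about the tool's x, y, z in degrees, then the opening, from -1 (shut) to 1 (fully open). In form: [[tx, ty, tz, ax, ay, az, jaw], ...]. A call has 1 to 20 rows; each row shifts and turns the commanded pose from where the row before left it, along the tool's axes as they then stand; what a row does not reach is not made up. A row lasts 1/12 s, in which the tool goes at most 41.7 mm and 7.16 degrees, less where a joint would pass 70% of its speed; a pose out of reach is approached as far as the arm can. A call is refused whole if a number of a shift passes 4.17 or a number of a turn 7.16, either way. A call with a gripper value outside its range is refused whole. The fingers move at their own pace and stop on an object; the grip force is fixed at half the most. Time passes only in rows, so rows that do not move let the fingers close. It gives the time, the measured TCP pose, the force, the opening and the grip force at its end, in the units of the state.
- manip.state(): the state, without advancing time (a new reading comes with each control period).
- manip.grab_frame(name): name is "scene" or "top"; returns a dict with "img" (384x512x3 uint8, blue, green, red), "mtx" (3x3 intrinsics, pixels), "R" (3x3) and "t" (3): a world point X has camera coordinates R X + t. Camera axes: x right, y down, z forward; pixel columns grow to the right and rows downward; lengths in m; the calibration is good to about 2 mm. A picture is of the moment at which its call begins. There is no depth.
- manip.job_done(): hands the job in; it is judged then, once.
The state is a dict: "time": time; "joint_pos": joint angles; "joint_vel": joint speeds; "joint_efforts": joint torques, N m; "tool_pos": TCP position; "tool_rot": TCP orientation; "contact_force": force on the tool from outside, world axes, zero at the start; "ft_torque": the same for the moment, N m; "gripper_width": opening from 0.0 (shut) to 1.0 (fully open); "grasp_force": force on a finger pad.
Only numpy, scipy, OpenCV 4.12 (cv2) and the standard library are available. Lean on these libraries where they do the work, as an engineer would, in place of code of your own. Each camera call takes 0.05 s, during which the arm holds its last target. There are 200 camera calls.

### The job

Move the four sample tubes from the grey rack into the four wells of the blue carrier, in the reverse order: the tube that stands nearest the orange end of the grey rack goes into the well furthest from the carrier's orange end, and so on down the row. Leave each tube standing in its well, cap up, and never knock one over or lay it down.

Things in the scene. Friction and masses are not known exactly. Their poses are not given: they have to be found in the camera images.
- red_tube: capped blood-sample tube with a red cap, 88 mm tall: round body 13 mm across, cap 18 mm across from 69 mm to 88 mm above the foot; weighs about 15 g. Origin at the centre of its flat foot, z up along the tube towards the cap. Grip it by the cap from above, fingers closing across the row.
- yellow_tube: capped blood-sample tube with a yellow cap, 88 mm tall: round body 13 mm across, cap 18 mm across from 69 mm to 88 mm above the foot; weighs about 15 g. Origin at the centre of its flat foot, z up along the tube towards the cap. Grip it by the cap from above, fingers closing across the row.
- green_tube: capped blood-sample tube with a green cap, 88 mm tall: round body 13 mm across, cap 18 mm across from 69 mm to 88 mm above the foot; weighs about 15 g. Origin at the centre of its flat foot, z up along the tube towards the cap. Grip it by the cap from above, fingers closing across the row.
- white_tube: capped blood-sample tube with a white cap, 88 mm tall: round body 13 mm across, cap 18 mm across from 69 mm to 88 mm above the foot; weighs about 15 g. Origin at the centre of its flat foot, z up along the tube towards the cap. Grip it by the cap from above, fingers closing across the row.
- red_insert: red plastic well insert in the grey rack, a fixed block 44 x 44 mm and 42 mm high with one square well 26 x 26 mm, 39 mm deep, open at the top; the red tube stands in it at the start. It stays where it is and shows the place of the red tube in the row even when the tube is gone. Origin at the centre of its underside (the well floor is 3 mm above that).
- yellow_insert: yellow plastic well insert in the grey rack, a fixed block 44 x 44 mm and 42 mm high with one square well 26 x 26 mm, 39 mm deep, open at the top; the yellow tube stands in it at the start. It stays where it is and shows the place of the yellow tube in the row even when the tube is gone. Origin at the centre of its underside (the well floor is 3 mm above that).
- green_insert: green plastic well insert in the grey rack, a fixed block 44 x 44 mm and 42 mm high with one square well 26 x 26 mm, 39 mm deep, open at the top; the green tube stands in it at the start. It stays where it is and shows the place of the green tube in the row even when the tube is gone. Origin at the centre of its underside (the well floor is 3 mm above that).
- white_insert: white plastic well insert in the grey rack, a fixed block 44 x 44 mm and 42 mm high with one square well 26 x 26 mm, 39 mm deep, open at the top; the white tube stands in it at the start. It stays where it is and shows the place of the white tube in the row even when the tube is gone. Origin at the centre of its underside (the well floor is 3 mm above that).
- grey_rack: grey tray, fixed, 54 x 196 mm, 22 mm high, holding four inserts 46 mm apart (y = -69, -23, +23, +69 mm, x = 0 in its frame); insert tops 46 mm, well floors 7 mm above the worktop. Orange block on its +y end. Origin: centre of underside, y along the row to the orange end. Behind it and the carrier: a centrifuge 0.27 m tall, world x over 0.585, y -0.62 to -0.13: keep the gripper in front.
- blue_carrier: blue block, fixed, 52 x 188 mm, 44 mm high, with four empty square wells 26 x 26 mm, 40 mm deep, at y = -69, -23, +23, +69 mm, x = 0 in its frame; floors 4 mm above the worktop. Orange block on its +y end. Origin: centre of underside, y along the row to the orange end. Back left: covered machine 0.47 m tall, world y over -0.07 with x over 0.52, y over 0.07 with x over 0.41: go round its front.

How it is judged:
At the end, for the whole second after the job is handed in: Each tube stands in the carrier well that mirrors its insert's place in the grey rack (orange end to plain end): foot within 13 mm of the well centre along and across the row and under 14 mm above the worktop, leaning less than 0.45 rad, at rest (x of red_tube in the frame of blue_carrier between -0.013 and 0.013 m and height (world z) of each of red_tube, yellow_tube, green_tube, white_tube below 0.014 m and angle between each of red_tube, yellow_tube, green_tube, white_tube's own z axis and vertical below 0.45 rad and linear speed of each of red_tube, yellow_tube, green_tube, white_tube below 0.03 m/s and ((y of red_insert in the frame of grey_rack between -0.081 and -0.057 m and y of red_tube in the frame of blue_carrier between 0.056 and 0.082 m) or (y of red_insert in the frame of grey_rack between -0.035 and -0.011 m and y of red_tube in the frame of blue_carrier between 0.01 and 0.036 m) or (y of red_insert in the frame of grey_rack between 0.011 and 0.035 m and y of red_tube in the frame of blue_carrier between -0.036 and -0.01 m) or (y of red_insert in the frame of grey_rack between 0.057 and 0.081 m and y of red_tube in the frame of blue_carrier between -0.082 and -0.056 m)) and x of yellow_tube in the frame of blue_carrier between -0.013 and 0.013 m and ((y of yellow_insert in the frame of grey_rack between -0.081 and -0.057 m and y of yellow_tube in the frame of blue_carrier between 0.056 and 0.082 m) or (y of yellow_insert in the frame of grey_rack between -0.035 and -0.011 m and y of yellow_tube in the frame of blue_carrier between 0.01 and 0.036 m) or (y of yellow_insert in the frame of grey_rack between 0.011 and 0.035 m and y of yellow_tube in the frame of blue_carrier between -0.036 and -0.01 m) or (y of yellow_insert in the frame of grey_rack between 0.057 and 0.081 m and y of yellow_tube in the frame of blue_carrier between -0.082 and -0.056 m)) and x of green_tube in the frame of blue_carrier between -0.013 and 0.013 m and ((y of green_insert in the frame of grey_rack between -0.081 and -0.057 m and y of green_tube in the frame of blue_carrier between 0.056 and 0.082 m) or (y of green_insert in the frame of grey_rack between -0.035 and -0.011 m and y of green_tube in the frame of blue_carrier between 0.01 and 0.036 m) or (y of green_insert in the frame of grey_rack between 0.011 and 0.035 m and y of green_tube in the frame of blue_carrier between -0.036 and -0.01 m) or (y of green_insert in the frame of grey_rack between 0.057 and 0.081 m and y of green_tube in the frame of blue_carrier between -0.082 and -0.056 m)) and x of white_tube in the frame of blue_carrier between -0.013 and 0.013 m and ((y of white_insert in the frame of grey_rack between -0.081 and -0.057 m and y of white_tube in the frame of blue_carrier between 0.056 and 0.082 m) or (y of white_insert in the frame of grey_rack between -0.035 and -0.011 m and y of white_tube in the frame of blue_carrier between 0.01 and 0.036 m) or (y of white_insert in the frame of grey_rack between 0.011 and 0.035 m and y of white_tube in the frame of blue_carrier between -0.036 and -0.01 m) or (y of white_insert in the frame of grey_rack between 0.057 and 0.081 m and y of white_tube in the frame of blue_carrier between -0.082 and -0.056 m))); the robot touches nothing.
It fails at once if the red tube is knocked over or laid down (leans more than 0.9 rad) (angle between red_tube's own z axis and vertical above 0.9 rad).
It fails at once if the yellow tube is knocked over or laid down (leans more than 0.9 rad) (angle between yellow_tube's own z axis and vertical above 0.9 rad).
It fails at once if the green tube is knocked over or laid down (leans more than 0.9 rad) (angle between green_tube's own z axis and vertical above 0.9 rad).
It fails at once if the white tube is knocked over or laid down (leans more than 0.9 rad) (angle between white_tube's own z axis and vertical above 0.9 rad).
It also fails if it takes over 112 s, if anything falls off the work surface, if the arm or the gripper's body presses on something with over 40 N, if the wrist force passes 120 N, or if a joint passes its speed limit or range.

## Working session

There is one attempt and no reset: what is moved stays moved. The work goes in short steps, Python scripts to look and compute and a tool call to move; the robot and the scene stay as the last step left them, time stands still between calls to the robot, and variables do not carry over. Pictures are saved under pics/ and viewed, at most 14 in all, crops included, and the job is handed in when it is done.

Besides the shell and the picture viewer there is one more tool, called after ">>>" as name([rows], argument=value, ...), one row to a line, values as JSON. move_arm: Moves the arm, as the interface text tells. Its arguments: {"type":"object","properties":{"rows":{"type":"array","items":{"type":"array","items":{"type":"number"}}}},"required":["rows"]}

```bash
mkdir -p pics; python3 - <<'E'
from plant import manip
import cv2
s=manip.state(); print({k:s[k] for k in('time','tool_pos','tool_rot','gripper_width','contact_force')}, manip.tip_reach)
for n in('scene','top'):
    f=manip.grab_frame(n); cv2.imwrite(f'pics/{n}0.png',f['img']); print(n,f['mtx'],f['R'],f['t'])
E
```

```text
{'time': 0.0, 'tool_pos': array([ 0.18386777, -0.59673053,  0.24906458]), 'tool_rot': array([-1.03099523e-03,  9.88863605e-01,  1.48821062e-01, -1.87516278e-05]), 'gripper_width': 0.9985598489070076, 'contact_force': array([-0.33179127,  0.23489944, -0.0004399 ])} 0.019
scene [[448.57795146   0.         260.29163632]
 [  0.         448.57795146 182.83563238]
 [  0.           0.           1.        ]] [[-0.79829812 -0.60226146 -0.00111425]
 [-0.36660821  0.4874057  -0.79248603]
 [ 0.47782689 -0.63223161 -0.60988905]] [0.27075715 0.28621925 0.68764695]
top [[361.25850244   0.         263.62194207]
 [  0.         361.25850244 193.10159577]
 [  0.           0.           1.        ]] [[ 0.00612183 -0.99992576  0.01053564]
 [-0.99790325 -0.00678764 -0.0643664 ]
 [ 0.06443313 -0.01011951 -0.99787072]] [-0.19597337  0.47568504  0.88636214]
```

View pics/scene0.png

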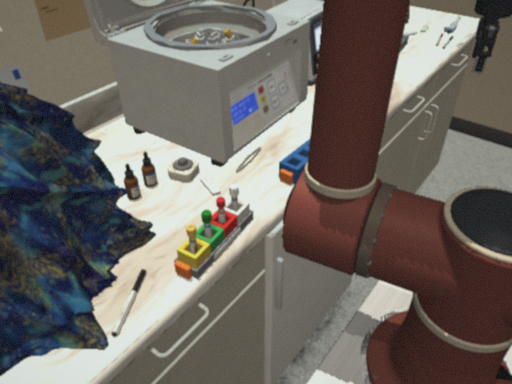

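View pics/top0.png

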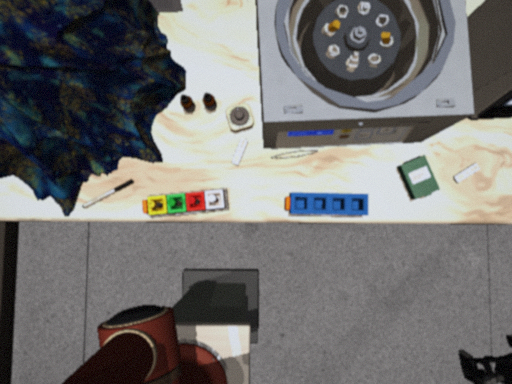

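The grey rack shows at about (145–228, 200) in the top view, with its orange end at left and yellow, green, red and white running left to right. The carrier is at (287–368, 204), with its orange end also at left. I'll enlarge the crops.

```bash
python3 - <<'E'
import cv2,numpy as np
a=cv2.imread('pics/top0.png')[180:225,135:380]
a=cv2.resize(a,None,fx=3.2,fy=3.2,interpolation=cv2.INTER_CUBIC)
b=cv2.imread('pics/scene0.png')[140:285,165:320]
b=cv2.resize(b,None,fx=2.8,fy=2.8,interpolation=cv2.INTER_CUBIC)
c=np.zeros((a.shape[0]+b.shape[0],max(a.shape[1],b.shape[1]),3),np.uint8);c[:a.shape[0],:a.shape[1]]=a;c[a.shape[0]:,:b.shape[1]]=b
print(c.shape);cv2.imwrite('pics/crop1.png',c)
E
```

```text
(550, 784, 3)
```

View pics/crop1.png

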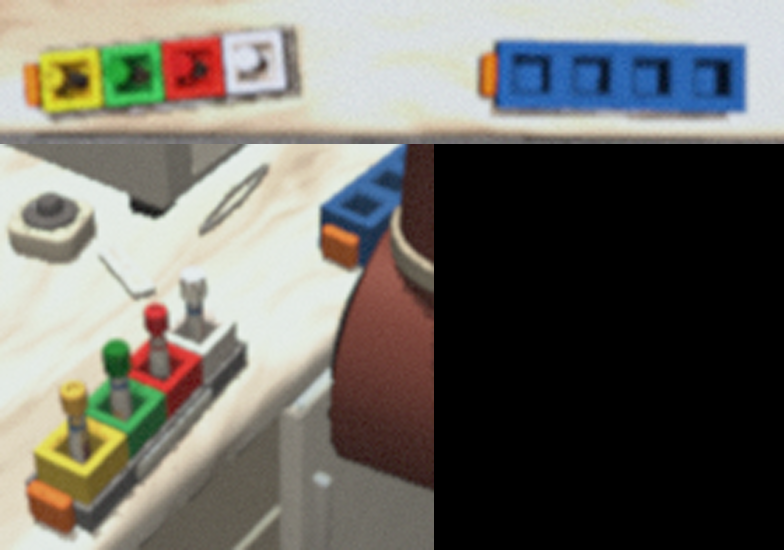

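The crop confirms the order from the orange end: yellow, green, red, white. The caps are separate blobs in the scene view, and each row is turned slightly. Next I'll measure the positions.

```bash
cat > h.py <<'E'
import cv2,numpy as np
from plant import manip
def ray(f,uv,z):
    C=-f['R'].T@f['t']; d=f['R'].T@np.linalg.inv(f['mtx'])@np.array([uv[0],uv[1],1.])
    return C+d*(z-C[2])/d[2]
def proj(f,X):
    p=f['mtx']@(f['R']@np.asarray(X)+f['t']); return p[:2]/p[2]
HSV={'yellow':((20,110,80),(34,255,255)),'green':((45,110,40),(80,255,255)),'red':((0,150,60),(6,255,255)),'blue':((95,120,40),(118,255,255)),'orange':((8,160,120),(17,255,255))}
def mask(img,c,box):
    x0,y0,x1,y1=box; m=np.zeros(img.shape[:2],np.uint8); h=cv2.cvtColor(img,cv2.COLOR_BGR2HSV)
    m[y0:y1,x0:x1]=cv2.inRange(h,*map(np.array,HSV[c]))[y0:y1,x0:x1]; return m
def blobs(m,amin=12):
    n,l,s,c=cv2.connectedComponentsWithStats(m); return [(s[i],c[i],np.argwhere(l==i)[:,::-1]) for i in range(1,n) if s[i][4]>=amin]
E
python3 - <<'E'
from h import *
T=manip.grab_frame('top');S=manip.grab_frame('scene')
for f in(T,S): print('cam',(-f['R'].T@f['t']).round(3))
for c,box,z in(('yellow',(135,180,240,225),.046),('green',(135,180,240,225),.046),('red',(135,180,240,225),.046),('blue',(270,180,380,225),.044),('orange',(135,180,380,225),.03)):
    for s,ce,p in blobs(mask(T['img'],c,box)):
        r=cv2.minAreaRect(p.astype(np.float32)); X=ray(T,r[0],z)
        q=np.array([ray(T,v,z)[:2] for v in cv2.boxPoints(r)])
        print('top',c,s,np.round(r[0],1),X.round(4),np.round(r[1],1),round(r[2],1)); print(q.round(4).tolist())
for c in('yellow','green','red','orange'):
    for s,ce,p in blobs(mask(S['img'],c,(165,180,260,285))):
        u=(s[0]+(s[2]-1)/2,s[1]+(s[3]-1)/2); print('scene',c,s,u,ray(S,u,.0855).round(4))
E
```

```text
cam [ 0.419 -0.184  0.917]
cam [-0.008  0.458  0.647]
top yellow [147 195  20  20 330] [156.5 204.5] [0.4458 0.0648 0.046 ] [19. 19.] 90.0
[[0.4685, 0.0882], [0.4688, 0.0425], [0.4232, 0.0415], [0.4229, 0.0869]]
top green [166 194  20  19 312] [175.8 203.1] [0.4496 0.0186 0.046 ] [18.  18.4] 85.2
[[0.4692, 0.0428], [0.4732, -0.0011], [0.43, -0.0056], [0.4261, 0.0382]]
top red [186 192  19  19 298] [195.  201.1] [ 0.4545 -0.0274  0.046 ] [17.7 17.8] 84.8
[[0.4736, -0.0037], [0.4778, -0.0464], [0.4354, -0.051], [0.4313, -0.0084]]
top blue [ 290  193   78   22 1543] [328.5 203.5] [ 0.451  -0.3499  0.044 ] [77.3 20.4] 1.0
[[0.4275, -0.2558], [0.4768, -0.2566], [0.4747, -0.4445], [0.4253, -0.443]]
top orange [285 197   5  13  54] [287. 203.] [ 0.4521 -0.2504  0.03  ] [12.  4.] 90.0
[[0.4668, -0.2454], [0.4669, -0.2553], [0.4374, -0.2553], [0.4373, -0.2455]]
top orange [143 201   5  12  43] [144.8 206.5] [0.4412 0.0978 0.03  ] [11.3  3.5] 84.3
[[0.4545, 0.1037], [0.4554, 0.0953], [0.4279, 0.0918], [0.427, 0.1002]]
scene yellow [187 225   9  11  53] (np.float64(191.0), np.float64(230.0)) [0.4479 0.0633 0.0855]
scene yellow [177 238  34  30 594] (np.float64(193.5), np.float64(252.5)) [0.4057 0.1009 0.0855]
scene green [202 211   9  12  87] (np.float64(206.0), np.float64(216.5)) [0.451  0.0201 0.0855]
scene green [195 225  29  27 323] (np.float64(209.0), np.float64(238.0)) [0.4082 0.059  0.0855]
scene red [217 198   7  10  32] (np.float64(220.0), np.float64(202.5)) [ 0.4568 -0.0263  0.0855]
scene red [211 211  26  26 278] (np.float64(223.5), np.float64(223.5)) [0.4123 0.015  0.0855]
scene orange [175 260  16  18 181] (np.float64(182.5), np.float64(268.5)) [0.3952 0.1379 0.0855]
```

```bash
python3 - <<'E'
from h import *
T=manip.grab_frame('top');S=manip.grab_frame('scene')
# carrier line fit from the mask
m=mask(T['img'],'blue',(270,180,380,225)); 
for nm,f in(('back',np.min),('front',np.max)):
    P=np.array([ray(T,(u,f(np.argwhere(m[:,u])[:,0])),.044)[:2] for u in range(295,364)])
    k=np.polyfit(P[:,1],P[:,0],1); print(nm,k.round(4),'x at y=-.35',np.polyval(k,-.35).round(4))
# wells: dark floor + walls
h=cv2.cvtColor(T['img'],cv2.COLOR_BGR2HSV)
# white cap
g=S['img'][185:215,225:245]; print(h[204,300:360:2,2])
# cloth tips, both views
def tri(a,b):
    A=[];y=[]
    for f,uv in((T,a),(S,b)):
        P=f['mtx']@np.c_[f['R'],f['t']]; 
        A.append(P)
    X=cv2.triangulatePoints(A[0],A[1],np.array(a,float).reshape(2,1),np.array(b,float).reshape(2,1)).ravel();X=X[:3]/X[3]
    return X.round(3),np.round(proj(T,X)-a,1),np.round(proj(S,X)-b,1)
for a in((72,213),(40,190),(160,160),(157,115),(185,75),(110,160)):
    for b in((155,235),(108,300),(88,300),(40,345),(5,372),(96,160)):
        X,e,g=tri(a,b)
        if np.abs(g).max()<12: print(a,b,X,e,g)
E
python3 - <<'E'
import cv2,numpy as np
a=cv2.imread('pics/top0.png')[0:225,0:250];b=cv2.imread('pics/scene0.png')[80:384,0:260]
a=cv2.resize(a,(400,360));b=cv2.resize(b,(400,468))
c=np.zeros((468,800,3),np.uint8);c[:360,:400]=a;c[:,400:]=b;cv2.imwrite('pics/cloth.png',c)
E
```

```text
back [0.0101 0.4778] x at y=-.35 0.4743
front [0.0099 0.4309] x at y=-.35 0.4274
[178 185 108  95 170 182 175 148 168 175 171  99  59 151 174 184 159 168
 176 181 115  41 122 174 178 172 155 178 179 119]
(72, 213) (155, 235) [0.409 0.18  0.191] [5.3 7.1] [-7.9 -1.9]
(72, 213) (108, 300) [0.432 0.251 0.089] [-2.9 -3.4] [4.2 1. ]
(72, 213) (88, 300) [0.445 0.264 0.089] [-8.5 -9.1] [11.7  2.5]
(40, 190) (88, 300) [0.456 0.286 0.117] [6.5 8.3] [-10.3  -3.3]
(40, 190) (40, 345) [0.483 0.349 0.045] [-1.6 -1.8] [2.5 0.8]
(40, 190) (96, 160) [0.465 0.193 0.302] [-2.2 -2.5] [2.7 0.8]
(160, 160) (155, 235) [0.557 0.067 0.012] [0.7 0.8] [-0.9 -0.2]
(160, 160) (108, 300) [ 0.618  0.147 -0.167] [ -9.2 -10.3] [11.7  2.1]
(157, 115) (108, 300) [ 0.725  0.137 -0.246] [5.1 6.5] [-7.2 -2. ]
(157, 115) (88, 300) [ 0.75   0.157 -0.252] [-0.3 -0.3] [0.4 0.1]
(157, 115) (96, 160) [0.663 0.066 0.145] [-11.4 -12. ] [11.4  2.6]
(185, 75) (88, 300) [ 0.946  0.094 -0.461] [4.4 5.3] [-5.7 -1.7]
(185, 75) (40, 345) [ 1.109  0.199 -0.744] [-5.7 -6.4] [7.2 2.1]
(185, 75) (96, 160) [0.772 0.013 0.072] [-6.5 -7.1] [6.4 1.7]
(110, 160) (108, 300) [ 0.555  0.208 -0.044] [3.4 4.3] [-5.  -1.4]
(110, 160) (88, 300) [ 0.573  0.224 -0.048] [-1.8 -2.1] [2.5 0.6]
```

View pics/cloth.png

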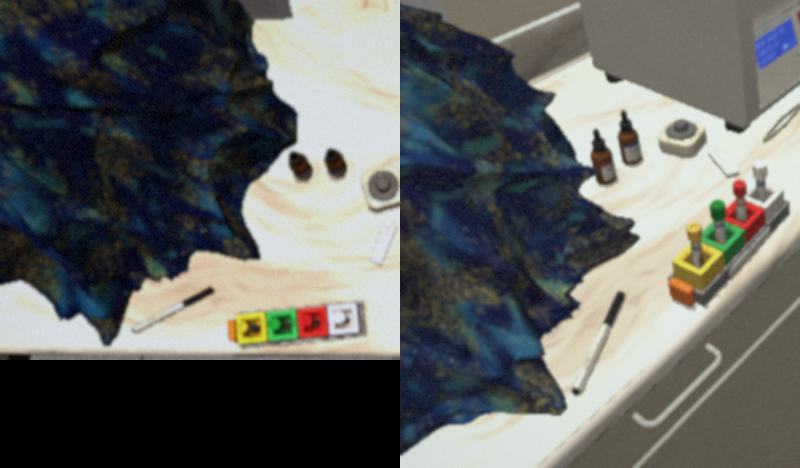

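The cloth's skirt stays behind roughly x = 0.53 near the rack, so the gripper has room. The measured sizes fit the given ones: carrier 0.188 m long, insert pitch 46 mm. I'll align the tool axes with the world, so tool x is +y, tool y is +x and tool z is down. The caps are round, so the 5° yaw of the rack doesn't matter.

>>> move_arm([
  [0,0,0,0,0,-6.625,0.2],
  [0,0,0,0,0,-6.625,0.2],
  [0,0,0,0,0,-6.625,0.2],
  [0,0,0,0,0,-6.625,0.2],
  [0,0,0,0,0,-6.625,0.2],
  [0,0,0,0,0,-6.625,0.2],
  [0,0,0,0,0,-6.625,0.2],
  [0,0,0,0,0,-6.625,0.2],
  [0,0,0,0,0,-6.625,0.2],
  [0,0,0,0,0,-6.625,0.2],
  [0,0,0,0,0,-6.625,0.2],
  [0,0,0,0,0,0,0.2],
  [0,0,0,0,0,0,0.2],
])

```text
time: 1.38
tool_pos: [0.184, -0.5973, 0.2502]
tool_rot: [-0.0, 0.708, 0.706, 0.0]
contact_force: [-0.0, -0.0, 0.5]
gripper_width: 0.603
grasp_force: 0.0
```

>>> move_arm([
  [1.5,0.8,0,0,0,0,0.2],
  [3.0,1.6,0,0,0,0,0.2],
  [3.0,1.6,0.3,0,0,0,0.2],
  [3.0,1.6,0.3,0,0,0,0.2],
  [3.0,1.6,0.3,0,0,0,0.2],
  [3.0,1.6,0.3,0,0,0,0.2],
  [3.0,1.6,0.3,0,0,0,0.2],
  [3.0,1.6,0.3,0,0,0,0.2],
  [3.0,1.6,0.3,0,0,0,0.2],
  [3.0,1.6,0.3,0,0,0,0.2],
  [3.0,1.6,0.3,0,0,0,0.2],
  [3.0,1.6,0.3,0,0,0,0.2],
  [3.0,1.6,0.3,0,0,0,0.2],
  [3.0,1.6,0.3,0,0,0,0.2],
  [3.0,1.6,0.3,0,0,0,0.2],
  [3.0,1.6,0.3,0,0,0,0.2],
  [3.0,1.6,0.3,0,0,0,0.2],
  [2.8,1.2,0.3,0,0,0,0.2],
  [0,0,0,0,0,0,0.2],
  [0,0,0,0,0,0,0.2],
])

```text
time: 3.05
tool_pos: [0.4602, -0.0731, 0.2021]
tool_rot: [-0.0, 0.707, 0.708, -0.0]
contact_force: [-0.3, -0.9, 0.3]
gripper_width: 0.603
grasp_force: 0.0
```

```bash
python3 - <<'E'
from h import *
s=manip.state(); print(s['tool_pos'],s['joint_pos'])
T=manip.grab_frame('top');S=manip.grab_frame('scene')
X=[.460,-.073,.0855]; print(proj(T,X),proj(S,X))
a=cv2.resize(T['img'][120:300,110:340],None,fx=1.7,fy=1.7);b=cv2.resize(S['img'][120:300,130:330],None,fx=2,fy=2)
c=np.zeros((360,800,3),np.uint8);c[:a.shape[0],:a.shape[1]]=a;c[:,400:]=b;cv2.imwrite('pics/w1.png',c)
E
```

```text
[ 0.46016961 -0.07311553  0.20211163] [-3.17272946e-01 -3.09617860e-01  2.02319590e+00 -4.03619887e-04
  1.42855684e+00 -3.18390504e-01]
[211.80182715 198.16000111] [234.12194708 189.92232627]
```

View pics/w1.png

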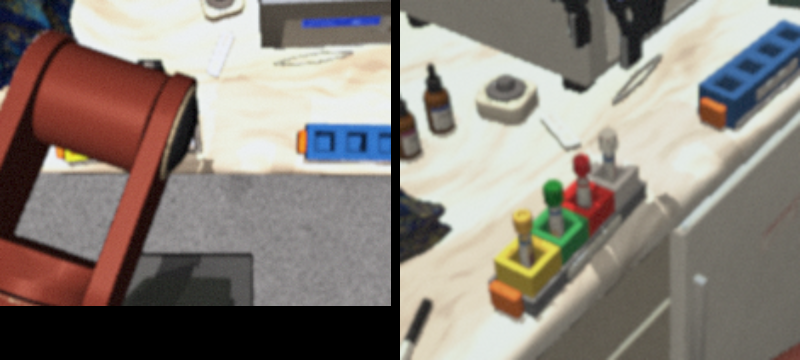

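The scene view shows all four tubes upright, with the white cap at about (608, 140) in the crop, which matches the prediction. The arm's wrist is left of the TCP, so I need its full extent before working near the machine.

```bash
python3 - <<'E'
from h import *
T=manip.grab_frame('top');S=manip.grab_frame('scene')
c=np.hstack([T['img'],S['img']]);cv2.imwrite('pics/full1.png',cv2.resize(c,(800,300),interpolation=cv2.INTER_AREA))
E
```

```text
(no output)
```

View pics/full1.png

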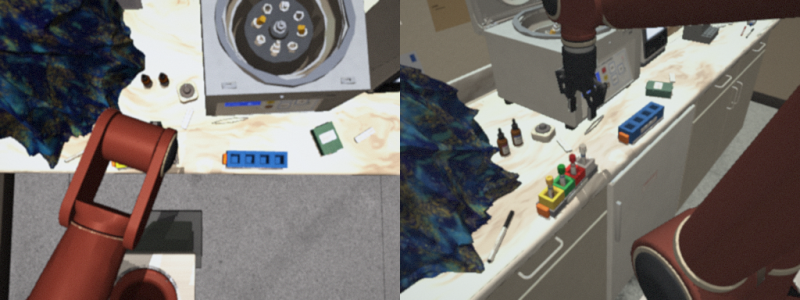

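The wrist is a fork about 0.11 m wide, roughly 0.3 m above the TCP. I'll bound the covered machine with silhouettes from the two start images, testing grid points against both masks.

```bash
cat > hull.py <<'E'
from h import *
T=manip.grab_frame('top');S=manip.grab_frame('scene')
def cm(p,box):
    g=cv2.imread(p); v=cv2.GaussianBlur(g,(5,5),0).max(2); m=(v<125).astype(np.uint8); b=np.zeros_like(m); x0,y0,x1,y1=box; b[y0:y1,x0:x1]=m[y0:y1,x0:x1]
    n,l,s,c=cv2.connectedComponentsWithStats(b); i=1+np.argmax(s[1:,4]); r=(l==i).astype(np.uint8)
    return cv2.dilate(cv2.morphologyEx(r,cv2.MORPH_CLOSE,np.ones((15,15))),np.ones((3,3)))
mt=cm('pics/top0.png',(0,0,190,216)); ms=cm('pics/scene0.png',(0,75,160,384))
print(mt.sum(),ms.sum())
def inside(f,m,X):
    u,v=proj(f,X).round().astype(int)
    return not(0<=u<512 and 0<=v<384) or bool(m[v,u])
for z in(.05,.1,.15,.2,.25,.3,.35,.4,.45):
    out=[]
    for y in(-.10,-.05,0,.05,.08,.11,.14,.17,.2):
        xs=[x for x in np.arange(.30,.8,.01) if inside(T,mt,(x,y,z)) and inside(S,ms,(x,y,z))]
        out.append(f'{y}:{min(xs):.2f}' if xs else f'{y}:-')
    print(z,out)
E
python3 hull.py
```

```text
30682 35735
0.05 ['-0.1:-', '-0.05:-', '0:0.73', '0.05:0.68', '0.08:0.55', '0.11:0.56', '0.14:0.56', '0.17:0.53', '0.2:0.52']
0.1 ['-0.1:-', '-0.05:-', '0:-', '0.05:0.66', '0.08:0.58', '0.11:0.55', '0.14:0.53', '0.17:0.51', '0.2:0.51']
0.15 ['-0.1:-', '-0.05:-', '0:-', '0.05:0.62', '0.08:0.56', '0.11:0.55', '0.14:0.51', '0.17:0.51', '0.2:0.47']
0.2 ['-0.1:-', '-0.05:-', '0:0.65', '0.05:0.70', '0.08:0.65', '0.11:0.51', '0.14:0.50', '0.17:0.47', '0.2:0.42']
0.25 ['-0.1:-', '-0.05:-', '0:0.62', '0.05:0.54', '0.08:0.63', '0.11:0.60', '0.14:0.48', '0.17:0.43', '0.2:0.45']
0.3 ['-0.1:-', '-0.05:-', '0:0.59', '0.05:0.52', '0.08:0.49', '0.11:0.48', '0.14:0.54', '0.17:0.50', '0.2:0.46']
0.35 ['-0.1:-', '-0.05:-', '0:-', '0.05:0.49', '0.08:0.48', '0.11:0.43', '0.14:0.45', '0.17:0.47', '0.2:0.48']
0.4 ['-0.1:0.75', '-0.05:-', '0:-', '0.05:-', '0.08:-', '0.11:0.44', '0.14:0.45', '0.17:0.48', '0.2:0.32']
0.45 ['-0.1:0.71', '-0.05:0.56', '0:0.58', '0.05:0.65', '0.08:0.69', '0.11:0.73', '0.14:0.72', '0.17:0.67', '0.2:0.31']
```

The silhouettes can't rule out the fork touching the cover near the yellow tube if the tool stands straight. I'll tilt the tool 20° about the closing axis so the wrist leans to −y, and keep that tilt for every pick and place. The tube stays upright because the tilt is about the line of closing.

>>> move_arm([
  [0,0,0,0,4,0,0.2],
  [0,0,0,0,4,0,0.2],
  [0,0,0,0,4,0,0.2],
  [0,0,0,0,4,0,0.2],
  [0,0,0,0,4,0,0.2],
  [0,0,0,0,0,0,0.2],
  [0,0,0,0,0,0,0.2],
])

```text
time: 3.93
tool_pos: [0.4598, -0.0755, 0.202]
tool_rot: [-0.122, 0.698, 0.695, 0.122]
contact_force: [0.5, 0.4, -0.2]
gripper_width: 0.597
grasp_force: 0.0
```

```bash
cat > go.py <<'E'
import sys
from h import *
from scipy.spatial.transform import Rotation as Ro
# python3 go.py x y z : shift from the present TCP in tool axes, cm
s=manip.state(); q=s['tool_rot']; M=Ro.from_quat([q[1],q[2],q[3],q[0]])
X=np.array(list(map(float,sys.argv[1:4])))
print('t',round(s['time'],2),'at',s['tool_pos'].round(4),'zaxis',M.apply([0,0,1]).round(3),'yaxis',M.apply([0,1,0]).round(3),'F',np.round(s['contact_force'],1),'w',round(s['gripper_width'],3),'g',s['grasp_force'],'j',np.round(s['joint_pos'],2))
print('shift cm',(M.inv().apply(X-s['tool_pos'])*100).round(2))
E
python3 go.py .460 -.073 .083
```

```text
t 3.93 at [ 0.4598 -0.0755  0.202 ] zaxis [ 0.     0.341 -0.94 ] yaxis [ 1.    -0.003 -0.001] F [ 0.5  0.4 -0.2] w 0.597 g 0.0 j [-0.5  -0.24  1.99  0.3   1.56 -0.52]
shift cm [-3.82  0.03 11.27]
```

>>> move_arm([
  [-0.32,0,0.94,0,0,0,0.2],
  [-0.32,0,0.94,0,0,0,0.2],
  [-0.32,0,0.94,0,0,0,0.2],
  [-0.32,0,0.94,0,0,0,0.2],
  [-0.32,0,0.94,0,0,0,0.2],
  [-0.32,0,0.94,0,0,0,0.2],
  [-0.32,0,0.94,0,0,0,0.2],
  [-0.32,0,0.94,0,0,0,0.2],
  [-0.32,0,0.94,0,0,0,0.2],
  [-0.32,0,0.94,0,0,0,0.2],
  [0,0,0,0,0,0,0.2],
  [0,0,0,0,0,0,0.2],
])

```text
time: 4.93
tool_pos: [0.4596, -0.072, 0.1023]
tool_rot: [-0.124, 0.696, 0.696, 0.123]
contact_force: [0.3, -0.2, -0.4]
gripper_width: 0.601
grasp_force: 0.0
```

```bash
python3 go.py .460 -.073 .083; python3 - <<'E'
from h import *
T=manip.grab_frame('top');S=manip.grab_frame('scene')
X=manip.state()['tool_pos']; print(proj(S,X))
a=cv2.resize(T['img'],(400,300));b=cv2.resize(S['img'][120:270,130:330],None,fx=2,fy=2)
cv2.imwrite('pics/w2.png',np.hstack([a,b]))
E
```

```text
t 4.93 at [ 0.4596 -0.072   0.1023] zaxis [-0.001  0.343 -0.939] yaxis [ 1.    -0.    -0.001] F [ 0.3 -0.2 -0.4] w 0.601 g 0.0 j [-0.49 -0.12  2.07  0.31  1.37 -0.58]
shift cm [-0.75  0.04  1.77]
[233.4474978  182.89184548]
```

View pics/w2.png

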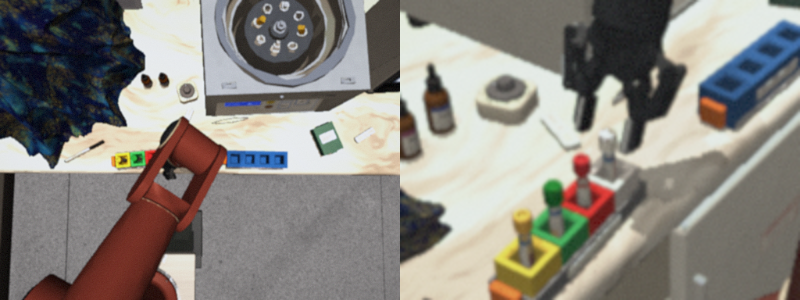

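The fingers at (585, 120) and (632, 130) in the crop straddle the white cap at (607, 140), and the fork is now well clear of the cover. Next: finish the descent and close.

>>> move_arm([
  [-0.18,0,0.45,0,0,0,0.2],
  [-0.18,0,0.45,0,0,0,0.2],
  [-0.18,0,0.45,0,0,0,0.2],
  [-0.18,0,0.45,0,0,0,0.2],
  [0,0,0,0,0,0,0.2],
  [0,0,0,0,0,0,-1],
  [0,0,0,0,0,0,-1],
  [0,0,0,0,0,0,-1],
  [0,0,0,0,0,0,-1],
  [0,0,0,0,0,0,-1],
  [0,0,0,0,0,0,-1],
  [0,0,0,0,0,0,-1],
])

```text
time: 6.03
tool_pos: [0.4603, -0.073, 0.084]
tool_rot: [-0.122, 0.696, 0.696, 0.123]
contact_force: [1.2, -0.5, 0.1]
gripper_width: 0.181
grasp_force: 58.4
```

>>> move_arm([
  [0.17,0,-0.47,0,0,0,-1],
  [0.17,0,-0.47,0,0,0,-1],
  [0.44,0,-1.2,0,0,0,-1],
  [0.44,0,-1.2,0,0,0,-1],
  [0.44,0,-1.2,0,0,0,-1],
  [0.44,0,-1.2,0,0,0,-1],
  [0.44,0,-1.2,0,0,0,-1],
  [0.44,0,-1.2,0,0,0,-1],
  [0.44,0,-1.2,0,0,0,-1],
  [0,0,0,0,0,0,-1],
  [0,0,0,0,0,0,-1],
])

```text
time: 6.95
tool_pos: [0.4605, -0.0729, 0.1842]
tool_rot: [-0.122, 0.696, 0.697, 0.123]
contact_force: [-0.0, -0.2, -0.9]
gripper_width: 0.185
grasp_force: 58.4
```

```bash
python3 go.py .4517 -.281 .185
```

```text
t 6.95 at [ 0.4605 -0.0729  0.1842] zaxis [ 0.002  0.341 -0.94 ] yaxis [ 1.    -0.     0.002] F [-0.  -0.2 -0.9] w 0.185 g 58.43592882156372 j [-0.49 -0.22  2.01  0.31  1.52 -0.53]
shift cm [-19.53  -0.88  -7.17]
```

>>> move_arm([
  [-0.75,-0.04,-0.28,0,0,0,-1],
  [-1.5,-0.07,-0.55,0,0,0,-1],
  [-1.5,-0.07,-0.55,0,0,0,-1],
  [-1.5,-0.07,-0.55,0,0,0,-1],
  [-1.5,-0.07,-0.55,0,0,0,-1],
  [-1.5,-0.07,-0.55,0,0,0,-1],
  [-1.5,-0.07,-0.55,0,0,0,-1],
  [-1.5,-0.07,-0.55,0,0,0,-1],
  [-1.5,-0.07,-0.55,0,0,0,-1],
  [-1.5,-0.07,-0.55,0,0,0,-1],
  [-1.5,-0.07,-0.55,0,0,0,-1],
  [-1.5,-0.07,-0.55,0,0,0,-1],
  [-1.5,-0.07,-0.55,0,0,0,-1],
  [-0.78,-0.04,-0.29,0,0,0,-1],
  [0,0,0,0,0,0,-1],
  [0,0,0,0,0,0,-1],
  [0,0,0,0,0,0,-1],
])

```text
time: 8.37
tool_pos: [0.4508, -0.2802, 0.1836]
tool_rot: [-0.123, 0.696, 0.696, 0.123]
contact_force: [0.2, -0.3, 0.4]
gripper_width: 0.188
grasp_force: 58.4
```

```bash
python3 go.py .4517 -.281 .125; python3 - <<'E'
from h import *
S=manip.grab_frame('scene');T=manip.grab_frame('top')
X=manip.state()['tool_pos']; print(proj(S,X),proj(S,X-[0,0,.077]),proj(S,[.4517,-.281,.044]))
a=cv2.resize(T['img'],(400,300));u,v=proj(S,X).astype(int);print(u,v)
b=cv2.resize(S['img'][max(0,v-50):v+100,u-100:u+100],(400,300));cv2.imwrite('pics/w3.png',np.hstack([a,b]))
E
```

```text
t 8.37 at [ 0.4508 -0.2802  0.1836] zaxis [-0.     0.343 -0.939] yaxis [ 1.  0. -0.] F [ 0.2 -0.3  0.4] w 0.188 g 58.43118488788605 j [-0.81  0.02  1.79  0.24  1.59 -0.84]
shift cm [-2.08  0.09  5.48]
[297.01645415 108.18618316] [295.35526051 138.60741344] [294.05393804 161.04796538]
297 108
```

View pics/w3.png

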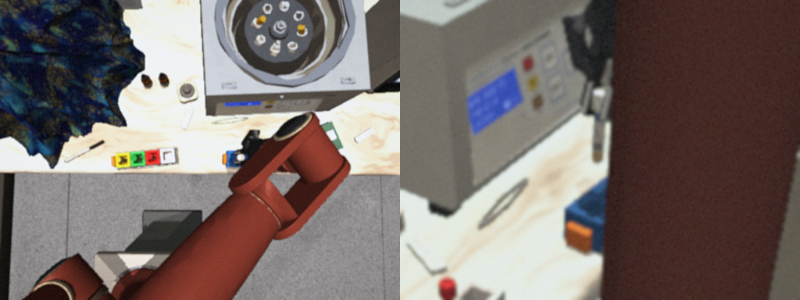

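The tube hangs upright, with its foot at (597, 160) in the crop, where I predicted it over the orange-end well. Lowering it now.

>>> move_arm([
  [-0.29,0.09,0.785,0,0,0,-1],
  [-0.29,0,0.785,0,0,0,-1],
  [-0.29,0,0.785,0,0,0,-1],
  [-0.29,0,0.785,0,0,0,-1],
  [-0.29,0,0.785,0,0,0,-1],
  [-0.29,0,0.785,0,0,0,-1],
  [-0.29,0,0.785,0,0,0,-1],
  [-0.29,0,0.785,0,0,0,-1],
  [-0.29,0,0.785,0,0,0,-1],
  [-0.29,0,0.785,0,0,0,-1],
  [-0.29,0,0.785,0,0,0,-1],
  [-0.29,0,0.785,0,0,0,-1],
  [0,0,0,0,0,0,-1],
  [0,0,0,0,0,0,-1],
])

```text
time: 9.63
tool_pos: [0.4515, -0.281, 0.0828]
tool_rot: [-0.123, 0.696, 0.696, 0.123]
contact_force: [0.2, -0.2, -0.6]
gripper_width: 0.185
grasp_force: 58.5
```

>>> move_arm([
  [0,0,0,0,0,0,-0.4],
  [0,0,0,0,0,0,0.0],
  [0,0,0,0,0,0,0.2],
  [0,0,0,0,0,0,0.2],
  [0,0,0,0,0,0,0.2],
  [0,0,0,0,0,0,0.2],
  [0.17,0,-0.47,0,0,0,0.2],
  [0.17,0,-0.47,0,0,0,0.2],
  [0.44,0,-1.2,0,0,0,0.2],
  [0.44,0,-1.2,0,0,0,0.2],
  [0.44,0,-1.2,0,0,0,0.2],
  [0.44,0,-1.2,0,0,0,0.2],
  [0.44,0,-1.2,0,0,0,0.2],
  [0.44,0,-1.2,0,0,0,0.2],
  [0,0,0,0,0,0,0.2],
  [0,0,0,0,0,0,0.2],
])

```text
time: 10.97
tool_pos: [0.4521, -0.2815, 0.1712]
tool_rot: [-0.122, 0.696, 0.697, 0.123]
contact_force: [0.3, 1.2, -0.0]
gripper_width: 0.6
grasp_force: 0.0
```

```bash
python3 go.py .456 -.0275 .175; python3 - <<'E'
from h import *
S=manip.grab_frame('scene')
for s,ce,p in blobs(mask(S['img'],'red',(165,180,260,225)))[:2]:
    u=(s[0]+(s[2]-1)/2,s[1]+(s[3]-1)/2); print(s,ray(S,u,.0855).round(4))
E
```

```text
t 10.97 at [ 0.4521 -0.2815  0.1712] zaxis [ 0.002  0.34  -0.94 ] yaxis [ 1.    -0.     0.002] F [ 0.3  1.2 -0. ] w 0.6 g 0.0 j [-0.81  0.03  1.8   0.24  1.57 -0.85]
shift cm [24.01  0.39  8.29]
[217 198   7  10  43] [ 0.4568 -0.0263  0.0855]
[211 211  26  14 198] [0.423  0.0025 0.0855]
```

>>> move_arm([
  [1.0,0,0.35,0,0,0,0.2],
  [2.2,0.04,0.76,0,0,0,0.2],
  [2.2,0.04,0.76,0,0,0,0.2],
  [2.2,0.04,0.76,0,0,0,0.2],
  [2.2,0.04,0.76,0,0,0,0.2],
  [2.2,0.04,0.76,0,0,0,0.2],
  [2.2,0.04,0.76,0,0,0,0.2],
  [2.2,0.04,0.76,0,0,0,0.2],
  [2.2,0.04,0.76,0,0,0,0.2],
  [2.2,0.04,0.76,0,0,0,0.2],
  [2.2,0.04,0.76,0,0,0,0.2],
  [1.0,0,0.34,0,0,0,0.2],
  [0,0,0,0,0,0,0.2],
  [0,0,0,0,0,0,0.2],
])

```text
time: 12.18
tool_pos: [0.4553, -0.0269, 0.1735]
tool_rot: [-0.123, 0.696, 0.697, 0.122]
contact_force: [0.5, 0.3, -0.1]
gripper_width: 0.605
grasp_force: 0.0
```

```bash
python3 go.py .456 -.0272 .084; python3 - <<'E'
from h import *
S=manip.grab_frame('scene');T=manip.grab_frame('top')
u,v=proj(S,[.4517,-.281,.085]).astype(int);print(u,v)
a=cv2.resize(S['img'][v-60:v+90,u-100:u+100],(400,300));b=cv2.resize(S['img'][120:270,130:330],None,fx=2,fy=2);cv2.imwrite('pics/w4.png',np.hstack([a,b]))
E
```

```text
t 12.18 at [ 0.4553 -0.0269  0.1735] zaxis [-0.001  0.342 -0.94 ] yaxis [ 1.     0.001 -0.001] F [ 0.5  0.3 -0.1] w 0.605 g 0.0 j [-0.41 -0.26  2.06  0.32  1.49 -0.46]
shift cm [-3.09  0.08  8.4 ]
294 146
```

View pics/w4.png

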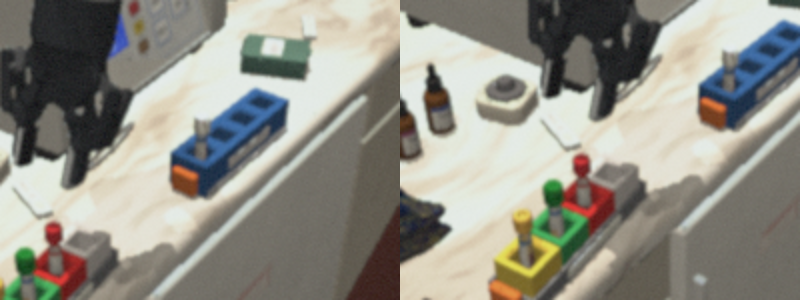

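The white tube stands upright in the well next to the orange end, with its cap at (203, 125) in the left crop. Now the red tube.

>>> move_arm([
  [-0.31,0.08,0.84,0,0,0,0.2],
  [-0.31,0,0.84,0,0,0,0.2],
  [-0.31,0,0.84,0,0,0,0.2],
  [-0.31,0,0.84,0,0,0,0.2],
  [-0.31,0,0.84,0,0,0,0.2],
  [-0.31,0,0.84,0,0,0,0.2],
  [-0.31,0,0.84,0,0,0,0.2],
  [-0.31,0,0.84,0,0,0,0.2],
  [-0.31,0,0.84,0,0,0,0.2],
  [-0.31,0,0.84,0,0,0,0.2],
  [0,0,0,0,0,0,0.2],
  [0,0,0,0,0,0,-1],
  [0,0,0,0,0,0,-1],
  [0,0,0,0,0,0,-1],
  [0,0,0,0,0,0,-1],
  [0,0,0,0,0,0,-1],
  [0,0,0,0,0,0,-1],
  [0,0,0,0,0,0,-1],
])

```text
time: 13.78
tool_pos: [0.4571, -0.0277, 0.0853]
tool_rot: [-0.122, 0.696, 0.696, 0.123]
contact_force: [0.3, -0.5, 2.9]
gripper_width: 0.179
grasp_force: 58.5
```

>>> move_arm([
  [0.17,0,-0.47,0,0,0,-1],
  [0.17,0,-0.47,0,0,0,-1],
  [0.44,0,-1.2,0,0,0,-1],
  [0.44,0,-1.2,0,0,0,-1],
  [0.44,0,-1.2,0,0,0,-1],
  [0.44,0,-1.2,0,0,0,-1],
  [0.44,0,-1.2,0,0,0,-1],
  [0.44,0,-1.2,0,0,0,-1],
  [0.44,0,-1.2,0,0,0,-1],
  [0.44,0,-1.2,0,0,0,-1],
  [0,0,0,0,0,0,-1],
  [0,0,0,0,0,0,-1],
])

```text
time: 14.78
tool_pos: [0.457, -0.0276, 0.1979]
tool_rot: [-0.122, 0.696, 0.697, 0.123]
contact_force: [-0.1, -0.1, -0.2]
gripper_width: 0.182
grasp_force: 58.4
```

```bash
python3 go.py .4512 -.327 .20
```

```text
t 14.78 at [ 0.457  -0.0276  0.1979] zaxis [ 0.002  0.341 -0.94 ] yaxis [ 1.    -0.     0.002] F [-0.1 -0.1 -0.2] w 0.182 g 58.44143450260162 j [-0.41 -0.28  2.03  0.32  1.53 -0.44]
shift cm [-28.08  -0.58 -10.42]
```

>>> move_arm([
  [-1.0,0,-0.37,0,0,0,-1],
  [-2.0,-0.045,-0.744,0,0,0,-1],
  [-2.0,-0.045,-0.744,0,0,0,-1],
  [-2.0,-0.045,-0.744,0,0,0,-1],
  [-2.0,-0.045,-0.744,0,0,0,-1],
  [-2.0,-0.045,-0.744,0,0,0,-1],
  [-2.0,-0.045,-0.744,0,0,0,-1],
  [-2.0,-0.045,-0.744,0,0,0,-1],
  [-2.0,-0.045,-0.744,0,0,0,-1],
  [-2.0,-0.045,-0.744,0,0,0,-1],
  [-2.0,-0.045,-0.744,0,0,0,-1],
  [-2.0,-0.045,-0.744,0,0,0,-1],
  [-2.0,-0.045,-0.744,0,0,0,-1],
  [-2.0,-0.045,-0.744,0,0,0,-1],
  [-1.08,0,-0.38,0,0,0,-1],
  [0,0,0,0,0,0,-1],
  [0,0,0,0,0,0,-1],
  [0,0,0,0,0,0,-1],
])

```text
time: 16.28
tool_pos: [0.4504, -0.326, 0.1981]
tool_rot: [-0.124, 0.696, 0.696, 0.123]
contact_force: [0.2, -1.0, -0.8]
gripper_width: 0.185
grasp_force: 58.4
```

```bash
python3 go.py .4512 -.327 .085
```

```text
t 16.28 at [ 0.4504 -0.326   0.1981] zaxis [-0.001  0.343 -0.939] yaxis [ 1.     0.    -0.001] F [ 0.2 -1.  -0.8] w 0.185 g 58.438037037849426 j [-0.87  0.07  1.71  0.22  1.63 -0.88]
shift cm [-3.98  0.09 10.59]
```

>>> move_arm([
  [-0.33,0.09,0.883,0,0,0,-1],
  [-0.33,0,0.883,0,0,0,-1],
  [-0.33,0,0.883,0,0,0,-1],
  [-0.33,0,0.883,0,0,0,-1],
  [-0.33,0,0.883,0,0,0,-1],
  [-0.33,0,0.883,0,0,0,-1],
  [-0.33,0,0.883,0,0,0,-1],
  [-0.33,0,0.883,0,0,0,-1],
  [-0.33,0,0.883,0,0,0,-1],
  [-0.33,0,0.883,0,0,0,-1],
  [-0.33,0,0.883,0,0,0,-1],
  [-0.33,0,0.883,0,0,0,-1],
  [0,0,0,0,0,0,-1],
  [0,0,0,0,0,0,-1],
])

```text
time: 17.45
tool_pos: [0.4512, -0.3274, 0.0848]
tool_rot: [-0.124, 0.696, 0.696, 0.123]
contact_force: [-0.1, 0.3, -0.6]
gripper_width: 0.182
grasp_force: 58.4
```

>>> move_arm([
  [0,0,0,0,0,0,-0.4],
  [0,0,0,0,0,0,0.0],
  [0,0,0,0,0,0,0.2],
  [0,0,0,0,0,0,0.2],
  [0,0,0,0,0,0,0.2],
  [0,0,0,0,0,0,0.2],
  [0.17,0,-0.47,0,0,0,0.2],
  [0.17,0,-0.47,0,0,0,0.2],
  [0.44,0,-1.2,0,0,0,0.2],
  [0.44,0,-1.2,0,0,0,0.2],
  [0.44,0,-1.2,0,0,0,0.2],
  [0.44,0,-1.2,0,0,0,0.2],
  [0.44,0,-1.2,0,0,0,0.2],
  [0.44,0,-1.2,0,0,0,0.2],
  [0,0,0,0,0,0,0.2],
  [0,0,0,0,0,0,0.2],
])

```text
time: 18.78
tool_pos: [0.452, -0.3282, 0.1737]
tool_rot: [-0.122, 0.696, 0.697, 0.123]
contact_force: [-0.8, -0.1, -0.3]
gripper_width: 0.601
grasp_force: 0.0
```

```bash
python3 go.py .451 .019 .175
```

```text
t 18.78 at [ 0.452  -0.3282  0.1737] zaxis [ 0.002  0.34  -0.94 ] yaxis [ 1.    -0.     0.002] F [-0.8 -0.1 -0.3] w 0.601 g 0.0 j [-0.87  0.1   1.72  0.22  1.59 -0.89]
shift cm [32.69 -0.1  11.68]
```

>>> move_arm([
  [1.0,0,0.36,0,0,0,0.2],
  [2.36,0,0.843,0,0,0,0.2],
  [2.36,0,0.843,0,0,0,0.2],
  [2.36,0,0.843,0,0,0,0.2],
  [2.36,0,0.843,0,0,0,0.2],
  [2.36,0,0.843,0,0,0,0.2],
  [2.36,0,0.843,0,0,0,0.2],
  [2.36,0,0.843,0,0,0,0.2],
  [2.36,0,0.843,0,0,0,0.2],
  [2.36,0,0.843,0,0,0,0.2],
  [2.36,0,0.843,0,0,0,0.2],
  [2.36,0,0.843,0,0,0,0.2],
  [2.36,0,0.843,0,0,0,0.2],
  [2.36,0,0.843,0,0,0,0.2],
  [1.0,-0.1,0.36,0,0,0,0.2],
  [0,0,0,0,0,0,0.2],
  [0,0,0,0,0,0,0.2],
])

```text
time: 20.2
tool_pos: [0.4499, 0.0197, 0.1736]
tool_rot: [-0.123, 0.696, 0.697, 0.122]
contact_force: [-0.2, -0.1, 0.1]
gripper_width: 0.598
grasp_force: 0.0
```

```bash
python3 go.py .451 .019 .085; python3 - <<'E'
from h import *
S=manip.grab_frame('scene');T=manip.grab_frame('top')
a=cv2.resize(T['img'],(400,300));b=cv2.resize(S['img'][110:260,130:330],None,fx=2,fy=2);cv2.imwrite('pics/w5.png',np.hstack([a,b]))
E
```

```text
t 20.2 at [0.4499 0.0197 0.1736] zaxis [-0.002  0.342 -0.94 ] yaxis [ 1.     0.001 -0.001] F [-0.2 -0.1  0.1] w 0.598 g 0.0 j [-0.32 -0.3   2.09  0.33  1.47 -0.37]
shift cm [-3.09  0.12  8.3 ]
```

View pics/w5.png

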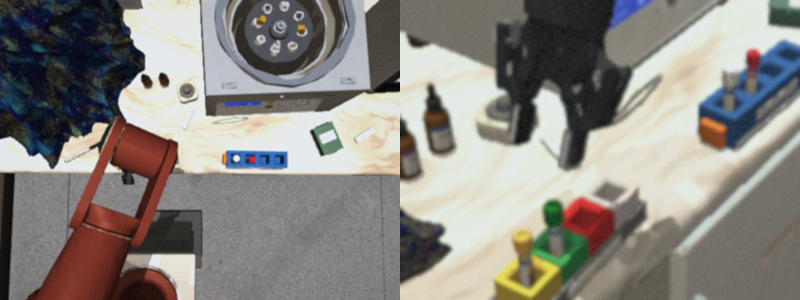

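Red and white both stand in their wells, with caps at (730, 78) and (752, 60) in the crop. The fork's front corner works out at about x = 0.50, y = −0.03, clear of the cover. Now the green tube.

>>> move_arm([
  [-0.31,0.12,0.83,0,0,0,0.2],
  [-0.31,0,0.83,0,0,0,0.2],
  [-0.31,0,0.83,0,0,0,0.2],
  [-0.31,0,0.83,0,0,0,0.2],
  [-0.31,0,0.83,0,0,0,0.2],
  [-0.31,0,0.83,0,0,0,0.2],
  [-0.31,0,0.83,0,0,0,0.2],
  [-0.31,0,0.83,0,0,0,0.2],
  [-0.31,0,0.83,0,0,0,0.2],
  [-0.31,0,0.83,0,0,0,0.2],
  [0,0,0,0,0,0,0.2],
  [0,0,0,0,0,0,-1],
  [0,0,0,0,0,0,-1],
  [0,0,0,0,0,0,-1],
  [0,0,0,0,0,0,-1],
  [0,0,0,0,0,0,-1],
  [0,0,0,0,0,0,-1],
  [0,0,0,0,0,0,-1],
])

```text
time: 21.8
tool_pos: [0.4524, 0.0186, 0.0865]
tool_rot: [-0.122, 0.696, 0.696, 0.123]
contact_force: [-0.6, -0.3, 3.6]
gripper_width: 0.183
grasp_force: 58.4
```

>>> move_arm([
  [0.17,0,-0.47,0,0,0,-1],
  [0.17,0,-0.47,0,0,0,-1],
  [0.44,0,-1.2,0,0,0,-1],
  [0.44,0,-1.2,0,0,0,-1],
  [0.44,0,-1.2,0,0,0,-1],
  [0.44,0,-1.2,0,0,0,-1],
  [0.44,0,-1.2,0,0,0,-1],
  [0.44,0,-1.2,0,0,0,-1],
  [0.44,0,-1.2,0,0,0,-1],
  [0.44,0,-1.2,0,0,0,-1],
  [0,0,0,0,0,0,-1],
  [0,0,0,0,0,0,-1],
])

```text
time: 22.8
tool_pos: [0.4523, 0.0187, 0.199]
tool_rot: [-0.122, 0.696, 0.696, 0.123]
contact_force: [-0.3, -0.1, -0.7]
gripper_width: 0.184
grasp_force: 58.5
```

```bash
python3 go.py .4508 -.373 .20
```

```text
t 22.8 at [0.4523 0.0187 0.199 ] zaxis [ 0.002  0.341 -0.94 ] yaxis [ 1.    -0.     0.002] F [-0.3 -0.1 -0.7] w 0.184 g 58.46750199794769 j [-0.32 -0.32  2.06  0.33  1.51 -0.36]
shift cm [-36.78  -0.15 -13.46]
```

>>> move_arm([
  [-1.0,0,-0.37,0,0,0,-1],
  [-2.32,-0.01,-0.849,0,0,0,-1],
  [-2.32,-0.01,-0.849,0,0,0,-1],
  [-2.32,-0.01,-0.849,0,0,0,-1],
  [-2.32,-0.01,-0.849,0,0,0,-1],
  [-2.32,-0.01,-0.849,0,0,0,-1],
  [-2.32,-0.01,-0.849,0,0,0,-1],
  [-2.32,-0.01,-0.849,0,0,0,-1],
  [-2.32,-0.01,-0.849,0,0,0,-1],
  [-2.32,-0.01,-0.849,0,0,0,-1],
  [-2.32,-0.01,-0.849,0,0,0,-1],
  [-2.32,-0.01,-0.849,0,0,0,-1],
  [-2.32,-0.01,-0.849,0,0,0,-1],
  [-2.32,-0.01,-0.849,0,0,0,-1],
  [-2.32,-0.01,-0.849,0,0,0,-1],
  [-2.32,-0.01,-0.849,0,0,0,-1],
  [-0.98,0,-0.36,0,0,0,-1],
  [0,0,0,0,0,0,-1],
  [0,0,0,0,0,0,-1],
  [0,0,0,0,0,0,-1],
])

```text
time: 24.47
tool_pos: [0.45, -0.3717, 0.1981]
tool_rot: [-0.124, 0.696, 0.696, 0.123]
contact_force: [-0.1, -0.7, -0.3]
gripper_width: 0.182
grasp_force: 58.5
```

```bash
python3 go.py .4508 -.373 .0862
```

```text
t 24.47 at [ 0.45   -0.3717  0.1981] zaxis [-0.001  0.344 -0.939] yaxis [ 1.     0.    -0.001] F [-0.1 -0.7 -0.3] w 0.182 g 58.465309739112854 j [-0.91  0.15  1.63  0.21  1.65 -0.93]
shift cm [-3.96  0.09 10.46]
```

>>> move_arm([
  [-0.33,0.09,0.872,0,0,0,-1],
  [-0.33,0,0.872,0,0,0,-1],
  [-0.33,0,0.872,0,0,0,-1],
  [-0.33,0,0.872,0,0,0,-1],
  [-0.33,0,0.872,0,0,0,-1],
  [-0.33,0,0.872,0,0,0,-1],
  [-0.33,0,0.872,0,0,0,-1],
  [-0.33,0,0.872,0,0,0,-1],
  [-0.33,0,0.872,0,0,0,-1],
  [-0.33,0,0.872,0,0,0,-1],
  [-0.33,0,0.872,0,0,0,-1],
  [-0.33,0,0.872,0,0,0,-1],
  [0,0,0,0,0,0,-1],
  [0,0,0,0,0,0,-1],
])

```text
time: 25.63
tool_pos: [0.4509, -0.3738, 0.086]
tool_rot: [-0.124, 0.696, 0.696, 0.123]
contact_force: [0.8, -0.2, 0.1]
gripper_width: 0.18
grasp_force: 58.5
```

>>> move_arm([
  [0,0,0,0,0,0,-0.4],
  [0,0,0,0,0,0,0.0],
  [0,0,0,0,0,0,0.2],
  [0,0,0,0,0,0,0.2],
  [0,0,0,0,0,0,0.2],
  [0,0,0,0,0,0,0.2],
  [0.17,0,-0.47,0,0,0,0.2],
  [0.17,0,-0.47,0,0,0,0.2],
  [0.44,0,-1.2,0,0,0,0.2],
  [0.44,0,-1.2,0,0,0,0.2],
  [0.44,0,-1.2,0,0,0,0.2],
  [0.44,0,-1.2,0,0,0,0.2],
  [0.44,0,-1.2,0,0,0,0.2],
  [0.44,0,-1.2,0,0,0,0.2],
  [0,0,0,0,0,0,0.2],
  [0,0,0,0,0,0,0.2],
])

```text
time: 26.97
tool_pos: [0.4515, -0.3746, 0.1749]
tool_rot: [-0.122, 0.696, 0.697, 0.123]
contact_force: [0.0, 0.1, -0.4]
gripper_width: 0.603
grasp_force: 0.0
```

```bash
python3 go.py .447 .064 .175
```

```text
t 26.97 at [ 0.4515 -0.3746  0.1749] zaxis [ 0.001  0.34  -0.94 ] yaxis [ 1.    -0.     0.002] F [ 0.   0.1 -0.4] w 0.603 g 0.0 j [-0.91  0.17  1.64  0.21  1.61 -0.94]
shift cm [41.25 -0.46 14.91]
```

>>> move_arm([
  [1.0,0,0.36,0,0,0,0.2],
  [2.62,-0.03,0.947,0,0,0,0.2],
  [2.62,-0.03,0.947,0,0,0,0.2],
  [2.62,-0.03,0.947,0,0,0,0.2],
  [2.62,-0.03,0.947,0,0,0,0.2],
  [2.62,-0.03,0.947,0,0,0,0.2],
  [2.62,-0.03,0.947,0,0,0,0.2],
  [2.62,-0.03,0.947,0,0,0,0.2],
  [2.62,-0.03,0.947,0,0,0,0.2],
  [2.62,-0.03,0.947,0,0,0,0.2],
  [2.62,-0.03,0.947,0,0,0,0.2],
  [2.62,-0.03,0.947,0,0,0,0.2],
  [2.62,-0.03,0.947,0,0,0,0.2],
  [2.62,-0.03,0.947,0,0,0,0.2],
  [2.62,-0.03,0.947,0,0,0,0.2],
  [2.62,-0.03,0.947,0,0,0,0.2],
  [0.95,0,0.35,0,0,0,0.2],
  [0,0,0,0,0,0,0.2],
  [0,0,0,0,0,0,0.2],
])

```text
time: 28.55
tool_pos: [0.446, 0.0648, 0.1736]
tool_rot: [-0.123, 0.696, 0.697, 0.122]
contact_force: [0.6, -0.0, -0.8]
gripper_width: 0.603
grasp_force: 0.0
```

```bash
python3 go.py .4475 .064 .085; python3 - <<'E'
from h import *
S=manip.grab_frame('scene');T=manip.grab_frame('top')
a=cv2.resize(T['img'],(400,300));b=cv2.resize(S['img'][110:260,130:330],None,fx=2,fy=2);cv2.imwrite('pics/w6.png',np.hstack([a,b]))
E
```

```text
t 28.55 at [0.446  0.0648 0.1736] zaxis [-0.002  0.342 -0.94 ] yaxis [ 1.     0.001 -0.001] F [ 0.6 -0.  -0.8] w 0.603 g 0.0 j [-0.22 -0.32  2.11  0.34  1.44 -0.28]
shift cm [-3.1   0.16  8.31]
```

View pics/w6.png

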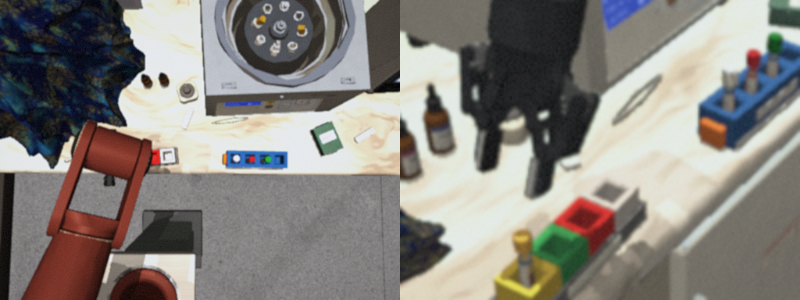

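Three tubes stand upright in the carrier, in the order white, red, green. The fork shows no contact, and the fingers are above the yellow cap at (522, 243). Next, the yellow tube.

>>> move_arm([
  [-0.31,0.16,0.83,0,0,0,0.2],
  [-0.31,0,0.83,0,0,0,0.2],
  [-0.31,0,0.83,0,0,0,0.2],
  [-0.31,0,0.83,0,0,0,0.2],
  [-0.31,0,0.83,0,0,0,0.2],
  [-0.31,0,0.83,0,0,0,0.2],
  [-0.31,0,0.83,0,0,0,0.2],
  [-0.31,0,0.83,0,0,0,0.2],
  [-0.31,0,0.83,0,0,0,0.2],
  [-0.31,0,0.83,0,0,0,0.2],
  [0,0,0,0,0,0,0.2],
  [0,0,0,0,0,0,-1],
  [0,0,0,0,0,0,-1],
  [0,0,0,0,0,0,-1],
  [0,0,0,0,0,0,-1],
  [0,0,0,0,0,0,-1],
  [0,0,0,0,0,0,-1],
  [0,0,0,0,0,0,-1],
])

```text
time: 30.15
tool_pos: [0.4488, 0.0638, 0.0865]
tool_rot: [-0.122, 0.696, 0.696, 0.123]
contact_force: [1.3, 1.0, 3.1]
gripper_width: 0.183
grasp_force: 58.4
```

>>> move_arm([
  [0.17,0,-0.47,0,0,0,-1],
  [0.17,0,-0.47,0,0,0,-1],
  [0.44,0,-1.2,0,0,0,-1],
  [0.44,0,-1.2,0,0,0,-1],
  [0.44,0,-1.2,0,0,0,-1],
  [0.44,0,-1.2,0,0,0,-1],
  [0.44,0,-1.2,0,0,0,-1],
  [0.44,0,-1.2,0,0,0,-1],
  [0.44,0,-1.2,0,0,0,-1],
  [0.44,0,-1.2,0,0,0,-1],
  [0,0,0,0,0,0,-1],
  [0,0,0,0,0,0,-1],
])

```text
time: 31.15
tool_pos: [0.4488, 0.0639, 0.1991]
tool_rot: [-0.122, 0.696, 0.697, 0.123]
contact_force: [0.1, -0.2, -0.8]
gripper_width: 0.187
grasp_force: 58.4
```

```bash
python3 go.py .4503 -.419 .20
```

```text
t 31.15 at [0.4488 0.0639 0.1991] zaxis [ 0.002  0.341 -0.94 ] yaxis [ 1.    -0.     0.002] F [ 0.1 -0.2 -0.8] w 0.187 g 58.44510018825531 j [-0.22 -0.34  2.08  0.34  1.49 -0.27]
shift cm [-45.36   0.15 -16.57]
```

>>> move_arm([
  [-1.0,0,-0.37,0,0,0,-1],
  [-2.55,0.01,-0.931,0,0,0,-1],
  [-2.55,0.01,-0.931,0,0,0,-1],
  [-2.55,0.01,-0.931,0,0,0,-1],
  [-2.55,0.01,-0.931,0,0,0,-1],
  [-2.55,0.01,-0.931,0,0,0,-1],
  [-2.55,0.01,-0.931,0,0,0,-1],
  [-2.55,0.01,-0.931,0,0,0,-1],
  [-2.55,0.01,-0.931,0,0,0,-1],
  [-2.55,0.01,-0.931,0,0,0,-1],
  [-2.55,0.01,-0.931,0,0,0,-1],
  [-2.55,0.01,-0.931,0,0,0,-1],
  [-2.55,0.01,-0.931,0,0,0,-1],
  [-2.55,0.01,-0.931,0,0,0,-1],
  [-2.55,0.01,-0.931,0,0,0,-1],
  [-2.55,0.01,-0.931,0,0,0,-1],
  [-2.55,0.01,-0.931,0,0,0,-1],
  [-2.55,0.01,-0.931,0,0,0,-1],
  [-1.0,0,-0.37,0,0,0,-1],
  [0,0,0,0,0,0,-1],
])

```text
time: 32.82
tool_pos: [0.4488, -0.4208, 0.1971]
tool_rot: [-0.124, 0.697, 0.695, 0.123]
contact_force: [-0.1, -0.0, -0.2]
gripper_width: 0.183
grasp_force: 58.5
```

>>> move_arm([
  [0,0,0,0,0,0,-1],
  [0,0,0,0,0,0,-1],
  [0,0,0,0,0,0,-1],
])

```text
time: 33.07
tool_pos: [0.45, -0.4174, 0.1984]
tool_rot: [-0.123, 0.696, 0.697, 0.123]
contact_force: [-0.3, 0.3, -0.5]
gripper_width: 0.185
grasp_force: 58.5
```

```bash
python3 go.py .4503 -.419 .0862
```

```text
t 33.07 at [ 0.45   -0.4174  0.1984] zaxis [-0.001  0.343 -0.939] yaxis [ 1.     0.001 -0.   ] F [-0.3  0.3 -0.5] w 0.185 g 58.46657395362854 j [-0.95  0.22  1.54  0.2   1.67 -0.97]
shift cm [-4.    0.04 10.49]
```

>>> move_arm([
  [-0.33,0.04,0.874,0,0,0,-1],
  [-0.33,0,0.874,0,0,0,-1],
  [-0.33,0,0.874,0,0,0,-1],
  [-0.33,0,0.874,0,0,0,-1],
  [-0.33,0,0.874,0,0,0,-1],
  [-0.33,0,0.874,0,0,0,-1],
  [-0.33,0,0.874,0,0,0,-1],
  [-0.33,0,0.874,0,0,0,-1],
  [-0.33,0,0.874,0,0,0,-1],
  [-0.33,0,0.874,0,0,0,-1],
  [-0.33,0,0.874,0,0,0,-1],
  [-0.33,0,0.874,0,0,0,-1],
  [0,0,0,0,0,0,-1],
  [0,0,0,0,0,0,-1],
])

```text
time: 34.23
tool_pos: [0.4501, -0.4198, 0.0858]
tool_rot: [-0.123, 0.696, 0.696, 0.123]
contact_force: [0.4, 0.2, -0.2]
gripper_width: 0.183
grasp_force: 58.4
```

>>> move_arm([
  [0,0,0,0,0,0,-0.4],
  [0,0,0,0,0,0,0.0],
  [0,0,0,0,0,0,0.2],
  [0,0,0,0,0,0,0.2],
  [0,0,0,0,0,0,0.2],
  [0,0,0,0,0,0,0.2],
  [0.17,0,-0.47,0,0,0,0.2],
  [0.17,0,-0.47,0,0,0,0.2],
  [0.44,0,-1.2,0,0,0,0.2],
  [0.44,0,-1.2,0,0,0,0.2],
  [0.44,0,-1.2,0,0,0,0.2],
  [0.44,0,-1.2,0,0,0,0.2],
  [0.44,0,-1.2,0,0,0,0.2],
  [0.44,0,-1.2,0,0,0,0.2],
  [0,0,0,0,0,0,0.2],
  [0,0,0,0,0,0,0.2],
])

```text
time: 35.57
tool_pos: [0.4507, -0.4205, 0.1747]
tool_rot: [-0.122, 0.696, 0.697, 0.123]
contact_force: [0.7, 0.0, -0.7]
gripper_width: 0.603
grasp_force: 0.0
```

>>> move_arm([
  [-1.5,-0.5,-0.9,0,0,0,0.2],
  [-2,-0.5,-0.9,0,0,0,0.2],
  [-2,-0.5,-0.9,0,0,0,0.2],
  [-2,-0.5,-0.9,0,0,0,0.2],
  [-2,-0.5,-0.9,0,0,0,0.2],
  [-2,-0.5,-0.9,0,0,0,0.2],
  [-2,-0.5,-0.9,0,0,0,0.2],
  [-1.5,-0.5,-0.9,0,0,0,0.2],
  [0,0,0,0,0,0,0.2],
  [0,0,0,0,0,0,0.2],
  [0,0,0,0,0,0,0.2],
])

```text
time: 36.48
tool_pos: [0.4103, -0.5846, 0.1884]
tool_rot: [-0.124, 0.696, 0.696, 0.123]
contact_force: [-0.0, 0.4, 0.2]
gripper_width: 0.603
grasp_force: 0.0
```

```bash
python3 - <<'E'
from h import *
S=manip.grab_frame('scene');T=manip.grab_frame('top');print(manip.state()['tool_pos'],manip.state()['time'])
a=cv2.resize(T['img'][170:235,270:390],(400,217));b=cv2.resize(S['img'][80:260,170:410],(400,300));a=np.vstack([a,np.zeros((83,400,3),np.uint8)]);cv2.imwrite('pics/w7.png',np.hstack([a,b]))
E
```

```text
[ 0.41066859 -0.5842882   0.18892602] 36.5833
```

View pics/w7.png

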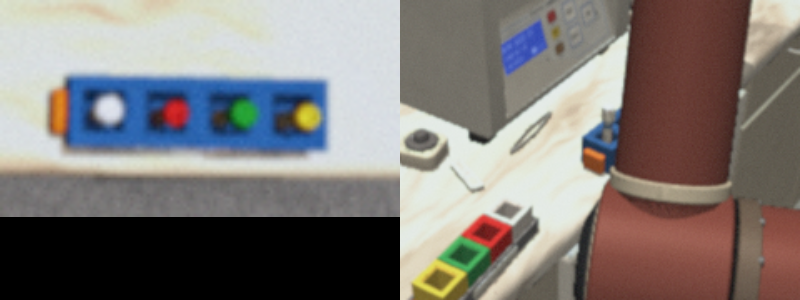

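The top view shows all four tubes upright in the carrier: white, red, green, yellow from the orange end. I'll check the cap positions numerically and then hand in.

```bash
python3 - <<'E'
from h import *
T=manip.grab_frame('top'); ok=[]
for n,uv,w in(('white',(302.4,202.9),-.281),('red',(322.7,203.7),-.327),('green',(343,204),-.373),('yellow',(362.1,204.5),-.419)):
    X=ray(T,uv,.092); print(n,X.round(4)); ok.append(abs(X[1]-w)<.012 and abs(X[0]-.451)<.012)
print(ok)
if all(ok): print(manip.job_done())
E
```

```text
white [ 0.4502 -0.281   0.092 ]
red [ 0.4487 -0.3275  0.092 ]
green [ 0.4483 -0.3741  0.092 ]
yellow [ 0.4474 -0.4179  0.092 ]
[np.True_, np.True_, np.True_, np.True_]
the job is handed in; nothing more can be done
None
```

All four tubes stand upright in the blue carrier in reverse order (white, red, green, yellow from the orange end), with caps measured within about 4 mm of the well centres; the job was handed in at about 37 s, and no verdict came back.

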